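Put two gel cutters back in their own slotted stands

ROBOT

A 6-joint arm with a two-finger parallel gripper is mounted at the origin on the work surface. World frame = base frame: x ahead of the robot, y to its left, z up, the work surface at z = 0. Lengths are in m, angles in rad, forces in N, time in s.
With the tool pointing down it reaches from about 0.275 to 0.875 m from the base axis. Payload 12.5 kg.
Tool frame: the origin (TCP) lies at the centre of the arm's flange, where the gripper is bolted on; the fingertips stand 173 mm ahead of it and the grasp point (between the pads) lies 155 mm ahead of it; z points along the fingers, y is the line along which they close (so a half turn about z gives the same grasp; the last joint's range is limited). The gripper opens to 85 mm and grips with 20 to 120 N. Pads are 22 mm wide; open, the fingers measure 114 mm over their backs; the gripper's body (76 mm by 85 mm) begins 54 mm behind the grasp point. The pads swing forward as they close: fully open they stand 13 mm farther back than shut.
Start: joints at [-1.422, 0.351, 1.652, -0, 1.139, -0.085], TCP at [0.127, -0.535, 0.405] pointing down, gripper open.
Joint ranges: [-2.75, 2.75], [-0.79, 2.1], [0.01, 2.65], [-1.57, 4.71], [0.07, 3.14], [-2.87, 2.87]. Speed limits (rad/s): [2.22, 2.22, 2.79, 3.14, 3.14, 3.14].

INTERFACE

Orientations are given as a 3x3 rotation matrix whose columns are the frame's x, y, z axes.
In Python, from bench import read_state, get_image, camera_model, close_job gives the robot as it stands.
- The arm moves only by the shell command python3 -m crank 'ROWS' [OPENING]. ROWS is JSON, one flat list of numbers, 4 for each row, row after row: the shift along the tool's x, y, z in cm, then the turn about the tool's z in degrees. A call has 1 to 8 rows; each row shifts and turns the commanded pose from where the row before left it, along the tool's axes as they then stand; what a row does not reach is not made up. A row lasts 1/10 s, in which the tool goes at most 50 mm and 8.59 degrees, less where a joint would pass 70% of its speed; a pose out of reach is approached as far as the arm can. A call is refused whole if a number of a shift passes 5 or a number of a turn 8.59, either way. A call with a gripper value outside its range is refused whole. OPENING is the finger opening in cm, from 0 to 8.54, set as the call begins (- or left out, the last holds). The fingers move at their own pace and stop on an object; the grip force is fixed at half the most. Time passes only in rows, so rows that do not move let the fingers close. It gives the time, the measured TCP pose, the force, the opening and the grip force at its end, in the units of the state.
- read_state(): the state, without advancing time (a new reading comes with each control period).
- get_image(name): name is "scene" or "top" or "wrist"; returns (picture, depth): 400x640x3 uint8, blue, green, red; 400x640 float32, m along the optical axis (not along the pixel's ray), 0 where there is no reading.
- camera_model(name): a dict with "K" (3x3 intrinsics, pixels), "R" (3x3) and "t" (3): a world point X has camera coordinates R X + t. Camera axes: x right, y down, z forward; pixel columns grow to the right and rows downward; lengths in m; the calibration is good to about 2 mm. A picture is of the moment at which its call begins: read the wrist's pose just before it. camera_model takes no time and is no camera call; for the wrist camera it gives the pose at the moment of the call.
- close_job(): hands the job in; it is judged then, once.
The state is a dict: "time": time; "qpos": joint angles; "joint_velocities": joint speeds; "tau": joint torques, N m; "position": TCP position; "ee_rot": TCP orientation; "ft_force": force on the tool from outside, world axes, zero at the start; "wrist_torque": the same for the moment, N m; "width": opening from 0.0 (shut) to 1.0 (fully open); "gripper_force": force on a finger pad.
Only numpy, scipy, OpenCV 4.12 (cv2) and the standard library are available. Lean on these libraries where they do the work, as an engineer would, in place of code of your own. Each camera call takes 0.05 s, during which the arm holds its last target. There are 200 camera calls.

TASK

The short gel cutter was put in the long cutter's stand by mistake. First move it to the short-slot stand, then take the long cutter out of the wire drainer and put it in the freed long-slot stand. Lower each blade edge first, gently, until it is fully home on the slot floor and centred along the slot, let go of it only then (do not drop it in), and leave the bottles and other things on the bench where they are.

Things in the scene. Friction and masses are not known exactly. Their poses are not given: they have to be found in the camera images.
- short_cutter: Flat gel cutter: bare steel blade 95 mm long (x), 4 mm thick (y), 67 mm high, upright on its cutting edge; straight grey plastic grip along the whole top, 101 x 14 x 24 mm high, 65 to 89 mm above the edge. Same turned half round. 0.2 kg. Origin: middle of the cutting (lower) edge, z up. Starts upright in the slot of the long-slot stand, up to 20 mm off its middle.
- long_cutter: Flat gel cutter: bare steel blade 140 mm long (x), 4 mm thick (y), 67 mm high, upright on its cutting edge; straight grey plastic grip along the whole top, 146 x 14 x 24 mm high, 65 to 89 mm above the edge. Same turned half round. 0.3 kg. Origin: middle of the cutting (lower) edge, z up. Starts upright in the wire drainer.
- short_cutter_edge (a point): Middle of the short cutter's cutting (lower) edge.
- long_cutter_edge (a point): Middle of the long cutter's cutting (lower) edge.
- short_cutter_grip (a point): Centre of the short cutter's grip, 77 mm above its cutting edge.
- long_cutter_grip (a point): Centre of the long cutter's grip, 77 mm above its cutting edge.
- short_stand: White plastic block 127 x 60 x 55 mm high, fixed on the bench at one of three places, turned up to 0.5 rad. One slot in its top along x: 103 mm long, 8 mm wide, 40 mm deep (floor 15 mm above the bench), mouth chamfered 3 mm. The short cutter belongs here; the long one does not fit. Empty at the start. Origin: centre of its underside.
- long_stand: White plastic block 172 x 60 x 55 mm high, fixed on the bench at one of three places, turned up to 0.5 rad. One slot in its top along x: 148 mm long, 8 mm wide, 40 mm deep (floor 15 mm above the bench), mouth chamfered 3 mm. The long cutter belongs here; at the start the short cutter is in it. Origin: centre of its underside.
- short_stand_slot (a point): Centre of the floor of the short stand's slot; x along the slot.
- long_stand_slot (a point): Centre of the floor of the long stand's slot; x along the slot.
- drainer: Wire drainer fixed at one of the same three places: white plate 172 x 60 x 8 mm, two pairs of wire posts 50 mm high, 100 mm apart along x, and a 33 mm high wire hoop at each end. The long cutter stands on the plate between the posts (8 mm gap), along x. Origin: centre of its underside.
- brown_bottle: Small brown bottle, 48 mm across, 100 mm high, between the stands. Bystander: leave it standing where it is. Origin: centre of its underside.
- white_bottle: Small white bottle, 48 mm across, 95 mm high, between the stands. Bystander: leave it standing where it is. Origin: centre of its underside.
- big_brown_bottle: Brown reagent bottle, 64 mm across, 125 mm high, close to the far end of the long-slot stand. Bystander: leave it standing where it is. Origin: centre of its underside.
- beaker: Glass beaker, 72 mm across, 90 mm high, close to the far end of the drainer. Bystander: leave it standing where it is. Origin: centre of its underside.
- tape_roll: Paper tape roll lying flat, 84 mm across, 25 mm high, close to the far end of the short-slot stand. Bystander: leave it standing where it is. Origin: centre of its underside.
- spatula: Spatula lying flat, 200 mm long, at the back left (not part of the job). Bystander: leave it standing where it is. Origin: middle of its length, on the bench.
- black_bottle: Black bottle, 62 mm across, 120 mm high, at the back right. Bystander: leave it standing where it is. Origin: centre of its underside.

How it is judged:
By the outcome, as a careful person would: the job done as asked, in the order asked, and still so for the second after the job is handed in, with the robot touching nothing.
It also fails if it takes over 69 s, if anything falls off the work surface, if the arm or the gripper's body presses on something with over 40 N, if the wrist force passes 120 N, or if a joint passes its speed limit or range.

## Working session

There is one attempt and no reset: what is moved stays moved. The work goes in short steps, Python scripts to look and compute and a shell command to move; the robot and the scene stay as the last step left them, time stands still between calls to the robot, and variables do not carry over. Pictures are saved under pics/ and viewed, at most 10 in all, crops included, and the job is handed in when it is done.

```bash
ls; mkdir -p pics; python3 - <<'E'
from bench import *
import numpy as np,cv2
s=read_state();print(s['position'],np.round(s['ee_rot'],3).tolist(),s['time'])
for n in ['scene','top','wrist']:
    m=camera_model(n);im,d=get_image(n);cv2.imwrite(f'pics/{n}0.png',im);np.savez(f'{n}0.npz',im=im,d=d,**m)
    print(n,np.round(m['K'],1).tolist(),np.round(m['R'],3).tolist(),np.round(m['t'],3))
E
```

```text
pics
[ 0.12742122 -0.53489462  0.40415437] [[0.973, 0.232, -0.0], [0.232, -0.973, 0.001], [0.0, -0.001, -1.0]] 0.0
scene [[396.5, 0.0, 314.4], [0.0, 396.5, 195.9], [0.0, 0.0, 1.0]] [[-0.264, 0.964, 0.008], [0.727, 0.205, -0.655], [-0.634, -0.168, -0.755]] [ 0.174 -0.346  1.48 ]
top [[417.2, 0.0, 317.5], [0.0, 417.2, 199.4], [0.0, 0.0, 1.0]] [[-0.025, -0.999, -0.03], [-0.986, 0.029, -0.166], [0.167, 0.026, -0.986]] [0.02  0.582 0.941]
wrist [[351.9, 0.0, 319.0], [0.0, 351.9, 193.8], [0.0, 0.0, 1.0]] [[0.232, -0.973, 0.0], [-0.935, -0.223, 0.276], [-0.269, -0.064, -0.961]] [-0.551 -0.035  0.378]
```

View pics/top0.png

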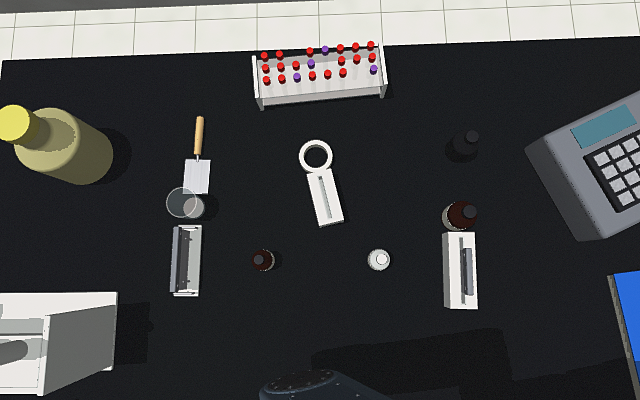

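View pics/scene0.png

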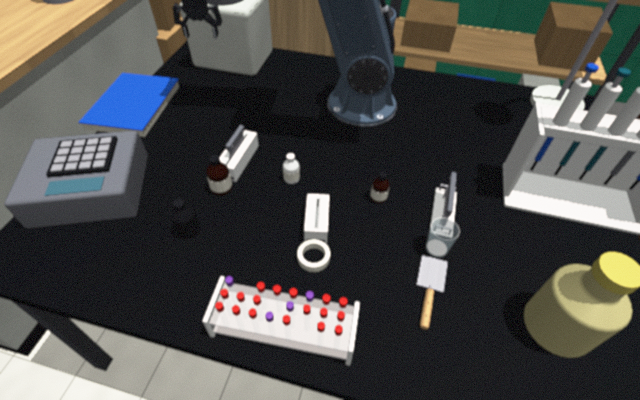

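The top view shows the short stand (325,197), with the tape roll beyond it. The long stand with the short cutter is at (460,270), and the drainer with the long cutter at (187,260). The scene view agrees: grips at (235,140) and (452,192), empty slot at (317,215).

```bash
cat > h.py <<'E'
import numpy as np,cv2
from bench import *
def load(f):
    z=np.load(f);return z['im'],z['d'],dict(K=z['K'],R=z['R'],t=z['t'])
def snap(n,f):
    m=camera_model(n);im,d=get_image(n);cv2.imwrite(f'pics/{f}.png',im);np.savez(f'{f}.npz',im=im,d=d,**m);return im,d,m
def ray(m,uv):
    uv=np.atleast_2d(uv).astype(float);c=np.c_[uv,np.ones(len(uv))]@np.linalg.inv(m['K']).T
    return -m['R'].T@m['t'], c@m['R']
def plane(m,uv,z):
    o,r=ray(m,uv);return o+r*((z-o[2])/r[:,2])[:,None]
def cloud(d,m):
    v,u=np.mgrid[:d.shape[0],:d.shape[1]];o,r=ray(m,np.c_[u.ravel(),v.ravel()])
    return (o+r*d.ravel()[:,None]).reshape(*d.shape,3)
def tri(m1,p1,m2,p2):
    P=[m['K']@np.c_[m['R'],m['t']] for m in (m1,m2)]
    X=cv2.triangulatePoints(P[0],P[1],np.array(p1,float).reshape(2,1),np.array(p2,float).reshape(2,1));return (X[:3]/X[3]).ravel()
def rect(P):
    (c,(w,h),a)=cv2.minAreaRect((P[:,:2]*1000).astype(np.float32))
    if w<h: w,h,a=h,w,a+90
    a=(a+90)%180-90
    return np.round(c,1),round(w,1),round(h,1),round(a,1)
E
python3 - <<'E'
from h import *
m=camera_model('wrist');s=read_state()
o=-m['R'].T@m['t'];print('cam in tool',s['ee_rot'].T@(o-s['position']),'\n',np.round(s['ee_rot'].T@m['R'].T,3))
im,d,m=load('top0.npz');C=cloud(d,m);v,u=np.mgrid[:400,:640]
for n,(x0,x1,y0,y1) in dict(short=(300,350,165,230),long=(435,485,228,312),drain=(165,207,220,300),b1=(245,280,245,275),b2=(365,392,245,275)).items():
    box=(u>=x0)&(u<x1)&(v>=y0)&(v<y1)&(d>0)
    z=C[...,2]
    for lo,hi in ((.04,.065),(.08,.13)):
        k=box&(z>lo)&(z<hi)
        if k.sum()>15:
            k=cv2.morphologyEx(k.astype(np.uint8),cv2.MORPH_OPEN,np.ones((2,2)))>0
            print(n,lo,k.sum(),'zmed',np.median(z[k]),rect(C[k]),'ray-plane',rect(plane(m,np.c_[u[k],v[k]],np.median(z[k]))))
E
```

```text
cam in tool [0.07058922 0.00087652 0.03071223] 
 [[ 0.    -0.961 -0.277]
 [ 1.    -0.     0.001]
 [-0.001 -0.277  0.961]]
short 0.04 1230 zmed 0.05542060339644472 (array([539.2, -27.6]), 236.3, 63.5, 12.2) ray-plane (array([584.6, -16. ]), 128.2, 59.9, 12.3)
long 0.04 1720 zmed 0.05546400639184196 (array([ 415.9, -197.1]), 350.9, 185.2, 87.4) ray-plane (array([ 412.1, -320.9]), 179.7, 64.6, -2.7)
long 0.08 430 zmed 0.10346992461699944 (array([ 406.3, -183.7]), 324.6, 102.4, 89.3) ray-plane (array([ 405.1, -319.3]), 97.9, 19.5, -2.6)
drain 0.04 223 zmed 0.04428694108845732 (array([446.7, 321.8]), 141.7, 19.2, -7.6) ray-plane (array([448.6, 321.5]), 139.5, 13.7, -2.4)
drain 0.08 556 zmed 0.09600525748754124 (array([442.4, 325.3]), 155.1, 42.8, -15.1) ray-plane (array([448.6, 319.9]), 143.4, 19.7, -1.7)
b1 0.04 54 zmed 0.04365973125951278 (array([436. , 121.9]), 47.6, 17.1, -24.1) ray-plane (array([437.8, 119.1]), 45.2, 18.1, -13.0)
b1 0.08 99 zmed 0.09947147686910052 (array([441.6, 133.1]), 22.7, 21.5, -9.3) ray-plane (array([441.8, 131.4]), 24.3, 21.9, -90.0)
b2 0.04 88 zmed 0.06188998990218325 (array([437.2, -94.3]), 144.3, 45.0, 88.2) ray-plane (array([ 432.4, -131.9]), 47.1, 39.1, 48.2)
b2 0.08 91 zmed 0.09554331464235011 (array([ 436.3, -137.5]), 25.7, 19.4, 88.6) ray-plane (array([ 436.2, -135.8]), 22.0, 19.6, 88.5)
```

```bash
python3 -m crank '[0,0,0,8, 0,0,0,8, 3,-2.5,0.9,0, 3,-2.5,0.9,0, 3,-2.5,0.9,0, 3,-2.5,0.9,0, 3,-2.5,0.9,0, 3,-2.5,0.9,0]'; python3 -m crank '[3,-2.5,0.9,0, 3,-2.5,0.9,0, 2.8,-2.5,0.9,0, 0,0,0,0]'
python3 - <<'E'
from h import *
print(read_state()['position'])
im,d,m=snap('wrist','w1')
C=cloud(d,m);z=C[...,2];print([ (lo,int(((z>lo)&(z<lo+.01)).sum())) for lo in np.arange(0,.14,.01).round(2)])
E
```

```text
time: 0.95
position: [0.3151, -0.3922, 0.3503]
ee_rot: [[0.999, -0.046, -0.0], [-0.046, -0.999, 0.0], [-0.0, -0.0, -1.0]]
ft_force: [0.6, -1.5, 0.2]
width: 0.998
gripper_force: 0.0
time: 1.35
position: [0.4075, -0.3199, 0.3225]
ee_rot: [[0.999, -0.042, -0.001], [-0.042, -0.999, 0.002], [-0.001, -0.002, -1.0]]
ft_force: [-0.6, 0.5, 0.6]
width: 0.998
gripper_force: 0.0
[ 0.4074972  -0.31994259  0.32246148]
[(np.float64(0.0), 75671), (np.float64(0.01), 875), (np.float64(0.02), 568), (np.float64(0.03), 675), (np.float64(0.04), 806), (np.float64(0.05), 17071), (np.float64(0.06), 1966), (np.float64(0.07), 1567), (np.float64(0.08), 2264), (np.float64(0.09), 2117), (np.float64(0.1), 4207), (np.float64(0.11), 0), (np.float64(0.12), 0), (np.float64(0.13), 0), (np.float64(0.14), 0)]
```

View pics/w1.png

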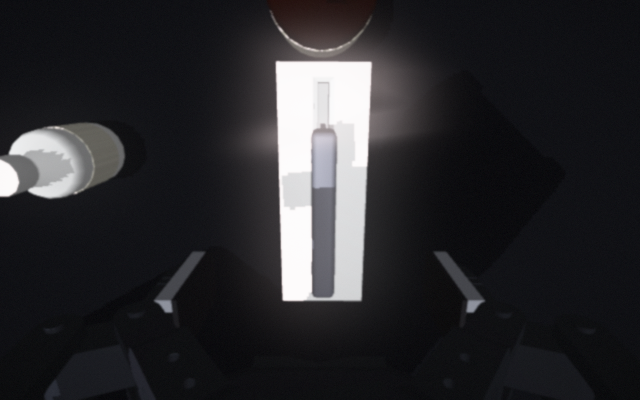

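Wrist view: long stand outline spans (277–371, 62–301) and the grip (312–336, 128–297). It is offset toward the near end of the slot.

```bash
cat >> h.py <<'E'
def level(d,m,lo,hi,box):
    C=cloud(d,m);z=C[...,2];v,u=np.mgrid[:400,:640];x0,x1,y0,y1=box
    k=((d>0)&(z>lo)&(z<hi)&(u>=x0)&(u<x1)&(v>=y0)&(v<y1)).astype(np.uint8)
    k=cv2.morphologyEx(k,cv2.MORPH_OPEN,np.ones((3,3)))
    n,l,st,_=cv2.connectedComponentsWithStats(k);k=l==1+np.argmax(st[1:,4])
    h=np.median(z[k]);P=plane(m,np.c_[u[k],v[k]],h);return h,rect(P),rect(C[k])
E
python3 - <<'E'
from h import *
im,d,m=load('w1.npz')
print('stand',level(d,m,.048,.062,(260,390,50,310)))
print('grip',level(d,m,.097,.115,(290,360,100,310)))
# independent height: second view = top camera, front/back end of grip, stand corners by triangulation
imt,dt,mt=load('top0.npz')
g=level(d,m,.097,.115,(290,360,100,310));gt=level(dt,mt,.095,.115,(435,485,228,312));print('top',gt,level(dt,mt,.045,.062,(435,485,228,312)))
# corners of white stand in both
def corners(im,box):
    x0,x1,y0,y1=box;k=np.zeros(im.shape[:2],np.uint8);k[y0:y1,x0:x1]=(im[y0:y1,x0:x1].min(2)>120)
    c=max(cv2.findContours(k,0,1)[0],key=cv2.contourArea);return cv2.boxPoints(cv2.minAreaRect(c)),cv2.approxPolyDP(cv2.convexHull(c),6,True)[:,0]
for i,b,M in((im,(260,390,50,310),m),(imt,(435,485,228,312),mt)):
    print(corners(i,b)[1].tolist(), np.round(plane(M,corners(i,b)[1],.0554)[:,:2]*1000,1).tolist())
E
```

```text
stand (np.float64(0.05487529314610749), (array([ 411.4, -322.7]), 171.4, 60.0, -2.7), (array([ 411.1, -322.6]), 172.2, 60.3, -2.7))
grip (np.float64(0.10364158926619185), (array([ 409.2, -322.8]), 99.7, 13.4, -2.8), (array([ 408.3, -322.8]), 100.3, 13.7, -2.7))
top (np.float64(0.10410636714349697), (array([ 407.3, -318.7]), 97.8, 16.3, -2.4), (array([ 407.3, -320. ]), 98.0, 16.2, -2.9)) (np.float64(0.05553686294715632), (array([ 410.1, -319.5]), 171.2, 62.6, -2.6), (array([ 409.9, -320.8]), 171.4, 61.9, -2.5))
[[370, 61], [361, 298], [283, 300], [275, 63]] [[495.8, -356.3], [326.0, -349.2], [326.7, -289.5], [497.1, -296.4]]
[[474, 232], [477, 308], [450, 308], [442, 234]] [[494.2, -354.4], [324.6, -346.4], [325.9, -286.7], [491.6, -281.2]]
```

```bash
python3 -m crank '[0.1,0.2,2.5,0.3, 0,0,2.5,0, 0,0,1,0, 0,0,0,0]'; python3 - <<'E'
from h import *
s=read_state();print(s['position'],np.round(s['ee_rot'],4)[:,0])
im,d,m=snap('wrist','w2');s=read_state();print(s['position'],s['ee_rot'][:,0])
print('stand',level(d,m,.048,.062,(230,420,0,400)))
print('grip',level(d,m,.097,.115,(270,380,0,400)))
p=s['position']; g=level(d,m,.097,.115,(270,380,0,400))[1][0]/1000
print('tool delta cm',s['ee_rot'].T@(np.r_[g,.247]-p)*100)
E
```

```text
time: 1.8
position: [0.4056, -0.3248, 0.2629]
ee_rot: [[0.999, -0.051, -0.002], [-0.051, -0.999, 0.002], [-0.002, -0.001, -1.0]]
ft_force: [-0.1, 0.1, 0.4]
width: 0.999
gripper_force: 0.0
[ 0.40564461 -0.32482397  0.26288677] [ 0.9987 -0.0515 -0.0018]
[ 0.40599718 -0.32496605  0.26392133] [ 9.98681431e-01 -5.13345114e-02 -4.08993900e-04]
stand (np.float64(0.05489748806196268), (array([ 411.1, -322.7]), 171.7, 60.0, -2.7), (array([ 410.5, -322.6]), 173.0, 60.4, -2.7))
grip (np.float64(0.10364996646067157), (array([ 410.9, -322.6]), 96.3, 13.5, -2.5), (array([ 409.8, -322.5]), 97.1, 13.9, -2.6))
tool delta cm [ 0.47818158 -0.26098746  1.69201099]
```

The heights agree from two wrist places and the top camera: stand 55 mm, grip top 104 mm. Next I grasp the short cutter.

```bash
python3 -m crank '[0.35,-0.23,0.9,-0.25, 0,0,0.8,0, 0,0,0,0, 0,0,0,0]'; python3 -m crank '[0,0,0,0, 0,0,0,0, 0,0,0,0, 0,0,0,0, 0,0,0,0, 0,0,0,0]' 1.0;
```

```text
time: 2.25
position: [0.4099, -0.3223, 0.2467]
ee_rot: [[0.999, -0.046, -0.0], [-0.046, -0.999, 0.0], [-0.0, -0.0, -1.0]]
ft_force: [0.7, -0.6, -0.3]
width: 1.001
gripper_force: 0.0
time: 2.85
position: [0.41, -0.3223, 0.2469]
ee_rot: [[0.999, -0.046, 0.0], [-0.046, -0.999, 0.0], [0.0, -0.0, -1.0]]
ft_force: [-0.6, 0.7, 3.8]
width: 0.153
gripper_force: 59.0
```

```bash
python3 -m crank '[0,0,-0.5,0, 0,0,-1,0, 0,0,-1.5,0, 0,0,-1.5,0, 0,0,-2,0, 0,0,-2,0, 0,0,-2,0, 0,0,-2,0]'; python3 -m crank '[0,0,-1,0, 0,0,0,-5, 0,0,0,-5, 0,0,0,-5, 0,0,0,0, 0,0,0,0]';python3 - <<'E'
from h import *
s=read_state();p=s['position'];print(s['ee_rot'][:,0],np.degrees(np.arctan2(s['ee_rot'][1,0],s['ee_rot'][0,0])))
print('delta cm',s['ee_rot'].T@(np.r_[.5846,-.018,.367]-p)*100)
E
```

```text
time: 3.65
position: [0.4097, -0.3222, 0.3732]
ee_rot: [[0.999, -0.046, 0.0], [-0.046, -0.999, -0.0], [0.0, 0.0, -1.0]]
ft_force: [0.3, -1.3, -1.7]
width: 0.154
gripper_force: 58.5
time: 4.25
position: [0.4098, -0.3223, 0.3816]
ee_rot: [[0.977, 0.211, -0.0], [0.211, -0.977, 0.0], [-0.0, -0.0, -1.0]]
ft_force: [-0.2, -0.0, -2.3]
width: 0.159
gripper_force: 58.6
[ 9.77424217e-01  2.11286243e-01 -1.55929466e-04] 12.19774019351625
delta cm [ 23.51255626 -26.05118399   1.46463642]
```

```bash
python3 -m crank '[2,-2.2,0,0, 2.9,-3.2,0,0, 2.9,-3.2,0,0, 2.9,-3.2,0,0, 2.9,-3.2,0,0, 2.9,-3.2,0,0, 2.9,-3.2,0,0, 2.9,-3.2,0,0]'; python3 -m crank '[2,-2.3,0,0, 0.1,-0.1,0,0, 0,0,0,0, 0,0,0,0]';python3 - <<'E'
from h import *
im,d,m=snap('wrist','w3')
print('stand',level(d,m,.045,.065,(0,640,0,400)))
print('grip',level(d,m,.2,.25,(200,440,0,400)))
E
```

```text
time: 5.05
position: [0.5758, -0.0326, 0.3817]
ee_rot: [[0.977, 0.211, -0.0], [0.211, -0.977, -0.0], [-0.0, 0.0, -1.0]]
ft_force: [1.0, -0.6, -1.7]
width: 0.156
gripper_force: 58.7
time: 5.45
position: [0.5902, -0.0071, 0.3816]
ee_rot: [[0.977, 0.212, -0.001], [0.212, -0.977, -0.0], [-0.001, 0.0, -1.0]]
ft_force: [-0.6, 0.5, -1.4]
width: 0.155
gripper_force: 58.9
stand (np.float64(0.054878477330718656), (array([589.1, -15.2]), 127.1, 60.0, 12.2), (array([588.7, -15.3]), 127.6, 60.2, 12.2))
grip (np.float64(0.2382375214492295), (array([600.6,  -4.3]), 78.1, 38.7, 31.5), (array([598.8,  -6.6]), 77.1, 38.2, -7.0))
```

View pics/w3.png

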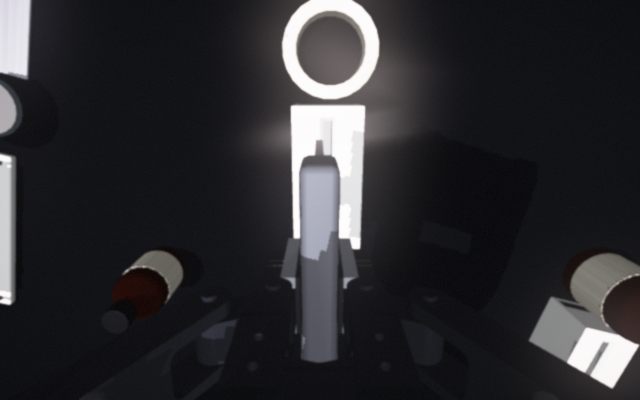

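Wrist view: short stand (291–365, 105–248), tape roll beyond it. The held cutter is aligned and its grip spans v 160–360. Now I measure its offset in the hand.

```bash
python3 - <<'E'
from h import *
im,d,m=load('w3.npz');s=read_state();p=s['position'];R=s['ee_rot']
C=cloud(d,m);T=(C-p)@R
v,u=np.mgrid[:400,:640]
k=(abs(C[...,2]-.2384)<.005)&(d>0)&(u>296)&(u<346)
print('tool x of top face by row: u310,u320,u330')
for c in (308,315,320,326,333):
    q=k[:,c];vv=np.where(q)[0];X=(plane(m,np.c_[np.full(len(vv),c),vv],.2384)-p)@R
    print(c,vv.min(),vv.max(),X[0].round(4),X[-1].round(4), 'z',np.median(C[vv,c,2]))
for r in (180,210,240):
    uu=np.where(k[r])[0];X=(plane(m,np.c_[uu,np.full(len(uu),r)],.2384)-p)@R;print(r,X[0].round(4),X[-1].round(4))
st=level(d,m,.045,.065,(0,640,0,400))[1][0]/1000
print('delta cm',R.T@(np.r_[st,.2469]-p)*100, np.degrees(np.arctan2(R[1,0],R[0,0])))
E
```

```text
tool x of top face by row: u310,u320,u330
308 163 360 [ 0.0487 -0.0028  0.1432] [-0.0282 -0.0034  0.1433] z 0.23849503921269224
315 163 361 [ 0.0487 -0.0005  0.1432] [-0.0287 -0.0007  0.1433] z 0.23849860000378095
320 162 361 [0.0491 0.0011 0.1432] [-0.0287  0.0012  0.1433] z 0.23845592506578073
326 163 360 [0.0487 0.003  0.1432] [-0.0282  0.0035  0.1433] z 0.23854371102595387
333 164 359 [0.0484 0.0053 0.1432] [-0.0278  0.0062  0.1433] z 0.2380868089089589
180 [ 0.0431 -0.0061  0.1432] [0.0431 0.0073 0.1432]
210 [ 0.0327 -0.006   0.1432] [0.0327 0.0072 0.1432]
240 [ 0.0217 -0.0061  0.1432] [0.0217 0.0073 0.1432]
delta cm [-0.26926266  0.74610152 13.47592002] 12.242915993817896
```

```bash
python3 -m crank '[-0.19,0.69,1,0, 0,0,2,0, 0,0,2,0, 0,0,2,0, 0,0,1,0, 0,0,0.5,0, 0,0,0,0, 0,0,0,0]'; python3 - <<'E'
from h import *
im,d,m=snap('wrist','w4');s=read_state();p=s['position'];R=s['ee_rot']
r=level(d,m,.045,.065,(200,440,0,400));print('stand',r,'yaw tool',np.degrees(np.arctan2(R[1,0],R[0,0])))
print('delta cm',R.T@(np.r_[r[1][0]/1000,.2469]-p)*100)
E
```

```text
time: 6.3
position: [0.5904, -0.0138, 0.2974]
ee_rot: [[0.977, 0.214, 0.001], [0.214, -0.977, -0.0], [0.001, 0.0, -1.0]]
ft_force: [0.4, 0.7, -1.4]
width: 0.158
gripper_force: 58.9
stand (np.float64(0.05491652805632681), (array([607.6, -11.3]), 88.7, 60.0, 12.2), (array([607.3, -11.2]), 89.0, 60.4, 12.3)) yaw tool 12.341970040935246
delta cm [1.72643522 0.13279851 5.06641293]
```

View pics/w4.png

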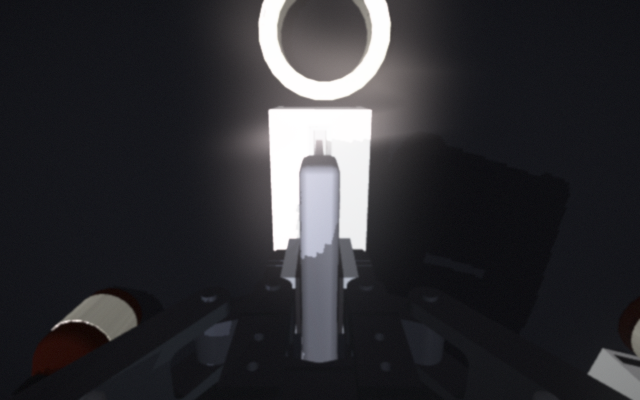

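Wrist view: the blade front at (320,145) lines up with the slot, and the far stand edge is at v=108. Small correction, then I lower slowly.

```bash
python3 -m crank '[-0.08,0.07,0.4,0.1, 0,0,0.4,0, 0,0,0.3,0, 0,0,0.3,0, 0,0,0.3,0, 0,0,0.3,0, 0,0,0.3,0, 0,0,0,0]';  python3 -m crank '[0,0,0.4,0, 0,0,0.4,0, 0,0,0.4,0, 0,0,0.4,0, 0,0,0.3,0, 0,0,0.3,0, 0,0,0,0, 0,0,0,0]'
```

```text
time: 7.15
position: [0.5894, -0.0144, 0.2732]
ee_rot: [[0.977, 0.212, -0.001], [0.212, -0.977, 0.0], [-0.001, -0.0, -1.0]]
ft_force: [-0.7, -0.1, -2.6]
width: 0.154
gripper_force: 58.9
time: 7.95
position: [0.5896, -0.0144, 0.2517]
ee_rot: [[0.977, 0.212, 0.0], [0.212, -0.977, -0.0], [0.0, 0.0, -1.0]]
ft_force: [0.1, 0.2, -2.2]
width: 0.154
gripper_force: 58.9
```

No contact so far, with 4.8 mm to go.

```bash
python3 -m crank '[0,0,0.2,0, 0,0,0.1,0, 0,0,0.1,0, 0,0,0,0, 0,0,0,0]';  python3 -m crank '[0,0,0.05,0, 0,0,0,0, 0,0,0,0]'; python3 -m crank '[0,0,0.05,0, 0,0,0,0, 0,0,0,0]'; python3 -m crank '[0,0,0.05,0, 0,0,0,0, 0,0,0,0]'
```

```text
time: 8.45
position: [0.5895, -0.0144, 0.2477]
ee_rot: [[0.977, 0.212, -0.0], [0.212, -0.977, 0.0], [-0.0, -0.0, -1.0]]
ft_force: [0.1, -0.1, -2.2]
width: 0.155
gripper_force: 58.9
time: 8.75
position: [0.5895, -0.0144, 0.2472]
ee_rot: [[0.977, 0.212, 0.0], [0.212, -0.977, 0.0], [0.0, 0.0, -1.0]]
ft_force: [-0.9, -0.1, -2.8]
width: 0.153
gripper_force: 58.9
time: 9.05
position: [0.5896, -0.0144, 0.2469]
ee_rot: [[0.977, 0.212, 0.0], [0.212, -0.977, -0.0], [0.0, 0.0, -1.0]]
ft_force: [-1.4, 0.3, 1.5]
width: 0.154
gripper_force: 59.4
time: 9.35
position: [0.5896, -0.0144, 0.2469]
ee_rot: [[0.977, 0.212, 0.0], [0.212, -0.977, -0.0], [0.0, 0.0, -1.0]]
ft_force: [-4.2, 0.2, 7.5]
width: 0.152
gripper_force: 60.5
```

Contact came at exactly the seated height, 0.2469. Release and retreat.

```bash
python3 -m crank '[0,0,-0.05,0, 0,0,0,0]'; python3 -m crank '[0,0,0,0, 0,0,0,0, 0,0,0,0, 0,0,0,0, 0,0,0,0, 0,0,0,0]' 5; python3 -m crank '[0,0,-1,0, 0,0,-2,0, 0,0,-2,0, 0,0,-2,0, 0,0,-1,0, 0,0,0,0, 0,0,0,0]' 8.5;python3 - <<'E'
from h import *
im,d,m=snap('wrist','w5');s=read_state();p=s['position'];R=s['ee_rot']
a=level(d,m,.045,.065,(200,440,0,400));b=level(d,m,.097,.115,(270,380,0,400));print('stand',a,'grip',b)
print('grip rel stand along slot mm',(R.T@np.r_[b[1][0]-a[1][0],0]))
E
```

```text
time: 9.55
position: [0.5896, -0.0144, 0.2469]
ee_rot: [[0.977, 0.212, 0.0], [0.212, -0.977, -0.0], [0.0, 0.0, -1.0]]
ft_force: [-0.7, -0.0, 3.5]
width: 0.154
gripper_force: 59.6
time: 10.15
position: [0.5895, -0.0144, 0.2467]
ee_rot: [[0.977, 0.212, -0.0], [0.212, -0.977, -0.0], [-0.0, -0.0, -1.0]]
ft_force: [0.2, 0.5, -0.3]
width: 0.583
gripper_force: 0.0
time: 10.85
position: [0.5893, -0.0144, 0.3262]
ee_rot: [[0.977, 0.212, -0.001], [0.212, -0.977, 0.0], [-0.001, -0.0, -1.0]]
ft_force: [0.2, -0.6, 0.1]
width: 0.994
gripper_force: 0.0
stand (np.float64(0.054888163176099486), (array([588.8, -15.3]), 126.6, 60.0, 12.2), (array([588.4, -15.4]), 127.5, 60.2, 12.2)) grip (np.float64(0.10363980608828427), (array([588.7, -15.4]), 99.5, 13.8, 12.2), (array([588.1, -15.6]), 100.1, 14.0, 12.2))
grip rel stand along slot mm [-0.11893104  0.07652054  0.00011963]
```

View pics/w5.png

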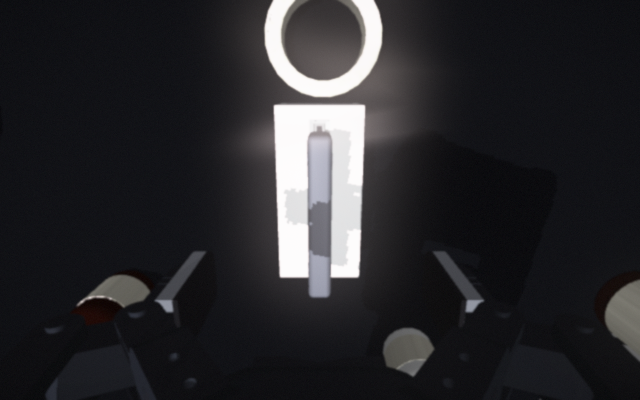

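The picture and numbers show the short cutter centred in its slot (320,130–297), within about 0.1 mm. On to the drainer.

```bash
python3 -m crank '[0,0,0,7, 0,0,0,7, -1.2,-2.6,0,0, -1.7,-3.65,0,0, -1.7,-3.65,0,0, -1.7,-3.65,0,0, -1.7,-3.65,0,0, -1.7,-3.65,0,0]'; python3 -m crank '[-1.7,-3.65,0,0, -1.7,-3.65,0,0, -1.7,-3.65,0,0, -0.4,-1.1,0,0, 0,0,0,0, 0,0,0,0]' ;python3 - <<'E'
from h import *
im,d,m=snap('wrist','w6');s=read_state();p=s['position'];R=s['ee_rot']
b=level(d,m,.088,.105,(250,400,0,400));print('grip',b,'yaw tool',np.degrees(np.arctan2(R[1,0],R[0,0])))
print('delta cm',R.T@(np.r_[b[1][0]/1000,.24]-p)*100)
E
```

```text
time: 11.7
position: [0.498, 0.1983, 0.3258]
ee_rot: [[1.0, -0.031, -0.001], [-0.031, -1.0, -0.0], [-0.001, 0.0, -1.0]]
ft_force: [0.3, -0.2, 0.8]
width: 0.995
gripper_force: 0.0
time: 12.3
position: [0.448, 0.3184, 0.3261]
ee_rot: [[1.0, -0.031, -0.001], [-0.031, -1.0, -0.001], [-0.001, 0.001, -1.0]]
ft_force: [-0.0, -0.7, 0.2]
width: 0.994
gripper_force: 0.0
grip (np.float64(0.09664796548206683), (array([451.9, 323.4]), 143.7, 14.1, -1.6), (array([451.3, 323.5]), 145.1, 14.4, -1.6)) yaw tool -1.8062796186779195
delta cm [ 0.36230654 -0.55453966  8.62574709]
```

View pics/w6.png

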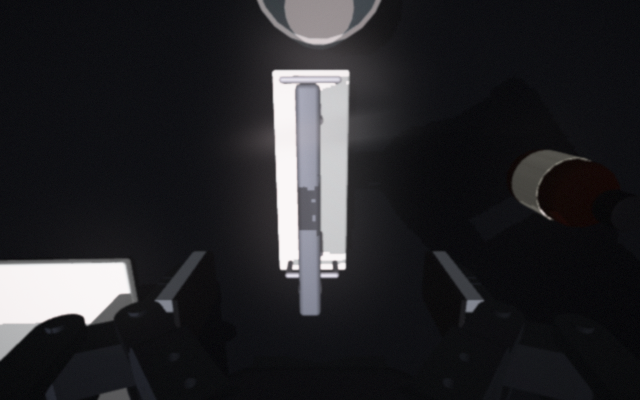

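Wrist view: long cutter grip at (308, 85–315) in the drainer, beaker past the far end, a white box at lower left. I check the box's clearance, then descend.

```bash
python3 - <<'E'
from h import *
im,d,m=load('w6.npz');C=cloud(d,m);v,u=np.mgrid[:400,:640]
k=(u<135)&(v>255)&(v<330)&(d>0)&(im.min(2)>100)
print('box x,y,z min',C[k].min(0),'max',C[k].max(0))
E
python3 -m crank '[0.36,-0.6,2,-0.2, 0,0,2,0, 0,0,2,0, 0,0,1,0, 0,0,0,0, 0,0,0,0]'
```

```text
box x,y,z min [0.31228382 0.37999618 0.00413658] max [0.46342166 0.62196948 0.21832456]
time: 12.95
position: [0.452, 0.3246, 0.2573]
ee_rot: [[1.0, -0.028, 0.001], [-0.028, -1.0, 0.0], [0.001, -0.0, -1.0]]
ft_force: [0.0, 0.3, 1.0]
width: 0.995
gripper_force: 0.0
```

```bash
python3 -m crank '[0,0.07,0.9,0, 0,0,0.83,0, 0,0,0,0, 0,0,0,0]';python3 -m crank '[0,0,0,0, 0,0,0,0, 0,0,0,0, 0,0,0,0, 0,0,0,0, 0,0,0,0, 0,0,0,0]' 1.0
```

```text
time: 13.35
position: [0.4514, 0.3243, 0.2392]
ee_rot: [[1.0, -0.027, -0.0], [-0.027, -1.0, -0.0], [-0.0, 0.0, -1.0]]
ft_force: [-0.4, 0.3, -0.2]
width: 0.994
gripper_force: 0.0
time: 14.05
position: [0.4515, 0.3243, 0.2396]
ee_rot: [[1.0, -0.027, 0.0], [-0.027, -1.0, 0.0], [0.0, -0.0, -1.0]]
ft_force: [-0.6, 0.3, 4.0]
width: 0.153
gripper_force: 59.0
```

```bash
python3 -m crank '[0,0,-0.5,0, 0,0,-1,0, 0,0,-1.5,0, 0,0,-2,0, 0,0,-2.5,0, 0,0,-2.5,0, 0,0,-2.5,0, 0,0,-1.5,1.1]';python3 -m crank '[0,1,0,0, 0,2.5,0,0, 0,4,0,0, 0.1,4,0,0, 0.1,4,0,0, 0.1,4,0,0, 0.1,4,0,0, 0.1,4,0,0]';python3 -m crank '[0.1,4,0,0, 0.1,4,0,0, 0.1,4,0,0, 0.1,4,0,0, 0.1,4,0,0, 0.1,4,0,0, 0.1,4,0,0, 0.1,4,0,0]';python3 - <<'E'
from h import *
s=read_state();p=s['position'];R=s['ee_rot']
print('delta cm',R.T@(np.r_[.411,-.322,.38]-p)*100,np.degrees(np.arctan2(R[1,0],R[0,0])))
E
```

```text
time: 14.85
position: [0.4514, 0.3242, 0.3819]
ee_rot: [[0.999, -0.046, 0.002], [-0.046, -0.999, 0.001], [0.002, -0.001, -1.0]]
ft_force: [0.6, -0.2, -3.9]
width: 0.155
gripper_force: 58.5
time: 15.65
position: [0.4427, 0.0474, 0.3787]
ee_rot: [[0.999, -0.046, -0.001], [-0.046, -0.999, -0.0], [-0.001, 0.0, -1.0]]
ft_force: [0.9, -0.5, -3.5]
width: 0.158
gripper_force: 58.8
time: 16.45
position: [0.4357, -0.2724, 0.3786]
ee_rot: [[0.999, -0.046, -0.001], [-0.046, -0.999, 0.001], [-0.001, -0.001, -1.0]]
ft_force: [1.6, -0.1, -3.0]
width: 0.152
gripper_force: 58.8
delta cm [-2.23822512  5.0654493  -0.14622899] -2.6393419147685937
```

```bash
python3 -m crank '[-0.7,1.4,0,0, -0.7,1.4,0,0, -0.6,1.3,0,0, -0.2,0.5,0,0, 0,0,0,0, 0,0,0,0, 0,0,0,0]';python3 - <<'E'
from h import *
im,d,m=snap('wrist','w7');s=read_state();p=s['position'];R=s['ee_rot'];print('yaw',np.degrees(np.arctan2(R[1,0],R[0,0])))
a=level(d,m,.045,.065,(200,440,0,400));print('stand',a)
zt=.09665+p[2]-.2396
C=cloud(d,m)
for c in (312,319,326):
    vv=np.where((abs(C[:,c,2]-zt)<.005)&(d[:,c]>0))[0];X=(plane(m,[[c,vv.min()]],zt)-p)@R;print(c,vv.min(),X.round(4),np.median(C[vv,c,2]),zt)
for r in (150,180,210):
    uu=np.where((abs(C[r,:,2]-zt)<.005)&(d[r]>0))[0];X=(plane(m,[[uu.min(),r],[uu.max(),r]],zt)-p)@R;print(r,X.round(4)[:,1],X[:,1].mean())
st=np.array(a[1][0])/1000
print('delta cm',R.T@(np.r_[st,.2466]-p)*100)
E
```

```text
time: 17.15
position: [0.413, -0.315, 0.3794]
ee_rot: [[0.999, -0.045, 0.0], [-0.045, -0.999, 0.0], [0.0, -0.0, -1.0]]
ft_force: [-0.5, -0.2, -2.8]
width: 0.157
gripper_force: 59.1
yaw -2.607465672319791
stand (np.float64(0.05492959322321633), (array([ 422.4, -323.1]), 149.2, 60.0, -2.7), (array([ 422.2, -323.2]), 149.6, 60.1, -2.6))
312 88 [[ 0.0722 -0.0013  0.143 ]] 0.23672137902803342 0.23646668220691827
319 88 [[0.0722 0.0009 0.143 ]] 0.2367945539899951 0.23646668220691827
326 88 [[0.0722 0.003  0.143 ]] 0.23676919957043502 0.23646668220691827
150 [-0.0059  0.0073] 0.0007048260404868265
180 [-0.006   0.0074] 0.0007014348161887497
210 [-0.0059  0.0073] 0.0006978539154694932
delta cm [ 0.97375828  0.75859476 13.28162785]
```

View pics/w7.png

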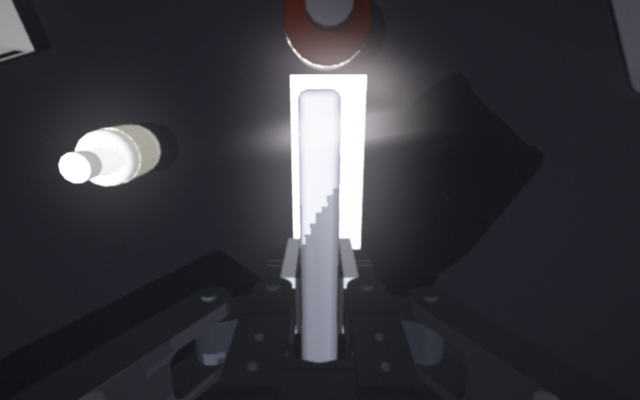

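Wrist view: long stand (291–366, 75–248), held long grip (320, 90–360), the big brown bottle just past the far end. Align and lower to above the mouth.

```bash
python3 -m crank '[-0.16,0.73,0.5,0.1, 0,0,2,0, 0,0,2,0, 0,0,2,0, 0,0,1,0, 0,0,0.5,0, 0,0,0,0, 0,0,0,0]';python3 - <<'E'
from h import *
im,d,m=snap('wrist','w8');s=read_state();p=s['position'];R=s['ee_rot'];print(p,'yaw',np.degrees(np.arctan2(R[1,0],R[0,0])))
a=level(d,m,.045,.065,(200,440,0,400));print('stand',a)
w=a[1][1];th=np.radians(a[1][3]);c=a[1][0]+(w/2-86)*np.r_[np.cos(th),np.sin(th)];print('centre from far edge',c)
print('target delta mm',R.T@np.r_[411.1-p[0]*1e3,-322.2-p[1]*1e3,0])
E
```

```text
time: 18.0
position: [0.411, -0.3231, 0.3001]
ee_rot: [[0.999, -0.048, 0.001], [-0.048, -0.999, -0.001], [0.001, 0.001, -1.0]]
ft_force: [0.5, 0.2, -3.2]
width: 0.156
gripper_force: 59.1
[ 0.41099459 -0.3230483   0.30017137] yaw -2.754102236096921
stand (np.float64(0.0549445472880781), (array([ 439.6, -324. ]), 114.4, 60.0, -2.7), (array([ 439.6, -324. ]), 114.5, 60.3, -2.6))
centre from far edge [ 410.8319716  -322.64333422]
target delta mm [ 6.45269088e-02 -8.52383617e-01 -6.93338349e-04]
```

```bash
python3 -m crank '[0,-0.07,0.4,0, 0,0,0.4,0, 0,0,0.3,0, 0,0,0.3,0, 0,0,0.3,0, 0,0,0.3,0, 0,0,0.3,0, 0,0,0,0]';  python3 -m crank '[0,0,0.4,0, 0,0,0.4,0, 0,0,0.4,0, 0,0,0.4,0, 0,0,0.4,0, 0,0,0.3,0, 0,0,0,0, 0,0,0,0]'
```

```text
time: 18.85
position: [0.4108, -0.3221, 0.276]
ee_rot: [[0.999, -0.048, -0.0], [-0.048, -0.999, 0.0], [-0.001, -0.0, -1.0]]
ft_force: [1.0, -0.1, -2.8]
width: 0.156
gripper_force: 59.1
time: 19.65
position: [0.4109, -0.3222, 0.2534]
ee_rot: [[0.999, -0.048, 0.0], [-0.048, -0.999, -0.0], [0.0, 0.0, -1.0]]
ft_force: [-0.1, 0.3, -2.8]
width: 0.149
gripper_force: 59.2
```

```bash
python3 -m crank '[0,0,0.3,0, 0,0,0.15,0, 0,0,0.1,0, 0,0,0,0, 0,0,0,0]';  python3 -m crank '[0,0,0.05,0, 0,0,0,0, 0,0,0,0]'; python3 -m crank '[0,0,0.05,0, 0,0,0,0, 0,0,0,0]'; python3 -m crank '[0,0,0.05,0, 0,0,0,0, 0,0,0,0]'
```

```text
time: 20.15
position: [0.4109, -0.3222, 0.2479]
ee_rot: [[0.999, -0.048, 0.0], [-0.048, -0.999, -0.0], [0.0, 0.0, -1.0]]
ft_force: [-0.7, 0.0, -3.3]
width: 0.151
gripper_force: 59.2
time: 20.45
position: [0.4109, -0.3222, 0.2474]
ee_rot: [[0.999, -0.048, 0.0], [-0.048, -0.999, -0.0], [0.0, 0.0, -1.0]]
ft_force: [0.2, -0.0, -2.7]
width: 0.154
gripper_force: 59.2
time: 20.75
position: [0.4109, -0.3222, 0.2469]
ee_rot: [[0.999, -0.048, 0.0], [-0.048, -0.999, 0.0], [0.0, -0.0, -1.0]]
ft_force: [0.3, -0.3, -2.7]
width: 0.15
gripper_force: 59.2
time: 21.05
position: [0.4109, -0.3222, 0.2466]
ee_rot: [[0.999, -0.048, 0.0], [-0.048, -0.999, -0.0], [0.0, 0.0, -1.0]]
ft_force: [-1.2, 0.5, 2.8]
width: 0.158
gripper_force: 59.8
```

```bash
python3 -m crank '[0,0,0.05,0, 0,0,0,0, 0,0,0,0]'; python3 -m crank '[0,0,-0.05,0, 0,0,0,0]'; python3 -m crank '[0,0,0,0, 0,0,0,0, 0,0,0,0, 0,0,0,0, 0,0,0,0, 0,0,0,0]' 5; python3 -m crank '[0,0,-1,0, 0,0,-2,0, 0,0,-2,0, 0,0,-2,0, 0,0,-1,0, 0,0,-1,0, 0,0,0,0, 0,0,0,0]' 8.5;python3 - <<'E'
from h import *
im,d,m=snap('wrist','w9');s=read_state();p=s['position'];R=s['ee_rot']
a=level(d,m,.045,.065,(200,440,0,400));b=level(d,m,.097,.115,(270,380,0,400));print('stand',a,'grip',b)
print('grip rel stand along slot mm',(R.T@np.r_[b[1][0]-a[1][0],0]))
snap('top','t9');import cv2
a=cv2.imread('pics/t9.png')[100:330,140:510];b=cv2.imread('pics/w9.png')[:,180:460]
b=cv2.resize(b,None,fx=.8,fy=.8);h=max(len(a),len(b));pad=lambda i:cv2.copyMakeBorder(i,0,h-len(i),0,0,0)
cv2.imwrite('pics/end.png',np.hstack([pad(a),pad(b)]))
E
```

```text
time: 21.35
position: [0.4109, -0.3223, 0.2466]
ee_rot: [[0.999, -0.048, 0.0], [-0.048, -0.999, -0.0], [0.0, 0.0, -1.0]]
ft_force: [-2.9, 1.0, 9.2]
width: 0.155
gripper_force: 61.1
time: 21.55
position: [0.4109, -0.3222, 0.2466]
ee_rot: [[0.999, -0.048, 0.0], [-0.048, -0.999, -0.0], [0.0, 0.0, -1.0]]
ft_force: [-1.6, 1.0, 5.5]
width: 0.155
gripper_force: 60.3
time: 22.15
position: [0.4109, -0.3222, 0.2463]
ee_rot: [[0.999, -0.048, -0.0], [-0.048, -0.999, 0.0], [-0.0, -0.0, -1.0]]
ft_force: [0.7, 0.0, 0.2]
width: 0.588
gripper_force: 0.0
time: 22.95
position: [0.4108, -0.322, 0.3359]
ee_rot: [[0.999, -0.048, -0.0], [-0.048, -0.999, 0.0], [-0.0, -0.0, -1.0]]
ft_force: [0.2, -0.4, 0.3]
width: 0.991
gripper_force: 0.0
stand (np.float64(0.05488189023318152), (array([ 411. , -322.6]), 171.4, 60.0, -2.7), (array([ 410.7, -322.7]), 172.3, 60.3, -2.7)) grip (np.float64(0.10362111360565407), (array([ 411.3, -322.9]), 144.1, 13.8, -2.8), (array([ 410.8, -322.8]), 145.1, 14.0, -2.8))
grip rel stand along slot mm [ 0.31409345  0.28521054 -0.00050123]
```

View pics/end.png

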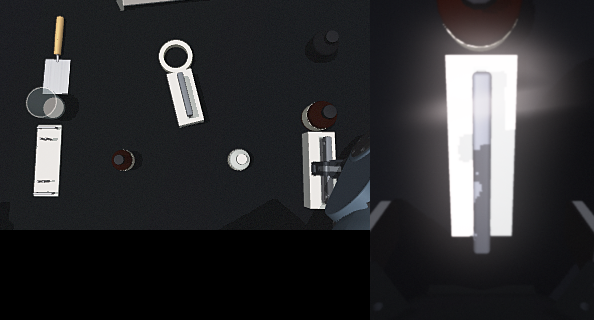

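The end picture shows both cutters seated, the short one at (186,95) and the long one at (482,160). The drainer is empty at (47,160) and the bottles haven't moved. Both grip tops are at 103.6 mm, so the blades are fully home, and the gripper is clear.

```bash
python3 -c "
from bench import *
print(close_job())"
```

```text
the job is handed in; nothing more can be done
None
```

Job handed in at about 23 s of the 69 s limit: the short cutter is in the short stand and the long cutter in the long stand, both fully home and within about 0.3 mm of centre along the slot, and no bystander was seen to move.

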